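# Find the rocking corner of a phone-repair jig and shim it

### The job

The plate of the phone-repair jig rocks because one of its four feet is springy. Press down on the corners of the plate, one at a time, until you find the one that gives under your finger; then press the orange-ended shim flap beside that corner fully flat. Leave the other three shims raised, do not lift or carry anything, leave the bottle, nozzle and charger where they stand, and finish with the hand clear.

Things in the scene. Friction and masses are not known exactly. Their poses are not given: they have to be found in the camera images.
- jig: blue base frame of the repair jig, 184 x 262 mm (x, y), 8 mm thick, fixed; place and yaw (within 0.4 rad) vary. Origin under its centre, on the bench; x points away from the robot, y left, z up. Steel guides and hinge ears on it rise to 34 mm at most. Four rubber feet that look alike stand on it, one below each corner mark of the plate: three solid, one springy; which one varies
- plate_mid (a point): centre of the loose aluminium plate, 160 x 150 x 8 mm (jig x, y, z), 0.9 kg, half-way through it; axes as the jig's. It just rests on the four feet, centred on the jig, upper face 32 mm above the bench. On its middle an opened phone with two jaws (90 x 142 mm, rising to 45 mm above the bench) is fixed
- corner_near_left (a point): near left corner mark of the plate, a black disc 22 mm across on its upper face, at x -62, y +58 mm on the jig, 32 mm above the bench. Over a solid foot it stays put when pushed down; over the springy foot it gives beyond about 2 N, is 4 mm down (its end) at about 6 N and springs back when let go. Cannot be told by eye
- corner_near_right (a point): near right corner mark of the plate, a black disc 22 mm across on its upper face, at x -62, y -58 mm on the jig, 32 mm above the bench. Over a solid foot it stays put when pushed down; over the springy foot it gives beyond about 2 N, is 4 mm down (its end) at about 6 N and springs back when let go. Cannot be told by eye
- corner_far_left (a point): far left corner mark of the plate, a black disc 22 mm across on its upper face, at x +62, y +58 mm on the jig, 32 mm above the bench. Over a solid foot it stays put when pushed down; over the springy foot it gives beyond about 2 N, is 4 mm down (its end) at about 6 N and springs back when let go. Cannot be told by eye
- corner_far_right (a point): far right corner mark of the plate, a black disc 22 mm across on its upper face, at x +62, y -58 mm on the jig, 32 mm above the bench. Over a solid foot it stays put when pushed down; over the springy foot it gives beyond about 2 N, is 4 mm down (its end) at about 6 N and springs back when let go. Cannot be told by eye
- shim_near_left (a joint): angle of the near left shim, a stiff flap 42 long, 26 wide, 4 mm thick, hinged (axis along jig x) at x -62, y +82, z 24 mm on the jig, beside that corner. 0 = sloping 45 deg up and out to +y; 0.785 = flat at its stop, upper face at z 24 mm, its inner tongue then carries the corner. Starts at 0 to 0.12, stays where left; pushing the orange end down takes about 7 N
- tab_near_left (a point): middle of the orange outer end of the near left shim, on the upper face, 28 mm from the hinge; moves with the flap (flat: x -62, y +110, z 24 mm on the jig)
- shim_near_right (a joint): angle of the near right shim, a stiff flap 42 long, 26 wide, 4 mm thick, hinged (axis along jig x) at x -62, y -82, z 24 mm on the jig, beside that corner. 0 = sloping 45 deg up and out to -y; 0.785 = flat at its stop, upper face at z 24 mm, its inner tongue then carries the corner. Starts at 0 to 0.12, stays where left; pushing the orange end down takes about 7 N
- tab_near_right (a point): middle of the orange outer end of the near right shim, on the upper face, 28 mm from the hinge; moves with the flap (flat: x -62, y -110, z 24 mm on the jig)
- shim_far_left (a joint): angle of the far left shim, a stiff flap 42 long, 26 wide, 4 mm thick, hinged (axis along jig x) at x +62, y +82, z 24 mm on the jig, beside that corner. 0 = sloping 45 deg up and out to +y; 0.785 = flat at its stop, upper face at z 24 mm, its inner tongue then carries the corner. Starts at 0 to 0.12, stays where left; pushing the orange end down takes about 7 N
- tab_far_left (a point): middle of the orange outer end of the far left shim, on the upper face, 28 mm from the hinge; moves with the flap (flat: x +62, y +110, z 24 mm on the jig)
- shim_far_right (a joint): angle of the far right shim, a stiff flap 42 long, 26 wide, 4 mm thick, hinged (axis along jig x) at x +62, y -82, z 24 mm on the jig, beside that corner. 0 = sloping 45 deg up and out to -y; 0.785 = flat at its stop, upper face at z 24 mm, its inner tongue then carries the corner. Starts at 0 to 0.12, stays where left; pushing the orange end down takes about 7 N
- tab_far_right (a point): middle of the orange outer end of the far right shim, on the upper face, 28 mm from the hinge; moves with the flap (flat: x +62, y -110, z 24 mm on the jig)
- nozzle_mid (a point): bystander: small brass hot-air nozzle standing on the bench beyond the jig, 26 mm across, 34 mm tall; point at its centre
- flux_mid (a point): bystander: small white bottle with a red cap standing beyond the jig, 34 mm across, 75 mm tall; point half-way up
- charger_mid (a point): bystander: white charger block on the robot's side of the jig, 45 x 45 x 26 mm; point at its centre
Things that resemble listed ones, but are neither listed nor needed, are in the scene too. Of the things that look like the part that bears plate_mid, the middle-sized one is meant.

How it is judged:
On the way, in this order (a step that is already met when the one before it is completed fails the run):
1. the corner over the springy foot has been pressed down by at least 2.5 mm (((horizontal distance between corner_near_left and springy_foot below 0.03 m and height (world z) of corner_near_left below 0.0295 m) or (horizontal distance between corner_near_right and springy_foot below 0.03 m and height (world z) of corner_near_right below 0.0295 m) or (horizontal distance between corner_far_left and springy_foot below 0.03 m and height (world z) of corner_far_left below 0.0295 m) or (horizontal distance between corner_far_right and springy_foot below 0.03 m and height (world z) of corner_far_right below 0.0295 m))), for 0.1 s.
2. the shim beside that corner lies flat (((horizontal distance between corner_near_left and springy_foot below 0.03 m and value of joint shim_near_left above 0.7 rad) or (horizontal distance between corner_near_right and springy_foot below 0.03 m and value of joint shim_near_right above 0.7 rad) or (horizontal distance between corner_far_left and springy_foot below 0.03 m and value of joint shim_far_left above 0.7 rad) or (horizontal distance between corner_far_right and springy_foot below 0.03 m and value of joint shim_far_right above 0.7 rad))), for 0.2 s.
At the end, for the whole second after the job is handed in: the shim beside the springy corner lies flat (within 0.125 rad of its stop), the other three are still raised (below 0.3 rad), the plate lies level on the jig within 0.025 rad and within 10 mm of its place, and the nozzle, bottle and charger are within 30 mm of where they stood (((horizontal distance between corner_near_left and springy_foot below 0.03 m and value of joint shim_near_left above 0.66 rad and value of joint each of shim_near_right, shim_far_left, shim_far_right below 0.3 rad) or (horizontal distance between corner_near_right and springy_foot below 0.03 m and value of joint shim_near_right above 0.66 rad and value of joint each of shim_near_left, shim_far_left, shim_far_right below 0.3 rad) or (horizontal distance between corner_far_left and springy_foot below 0.03 m and value of joint shim_far_left above 0.66 rad and value of joint each of shim_near_left, shim_near_right, shim_far_right below 0.3 rad) or (horizontal distance between corner_far_right and springy_foot below 0.03 m and value of joint shim_far_right above 0.66 rad and value of joint each of shim_near_left, shim_near_right, shim_far_left below 0.3 rad)) and angle between plate_mid's own z axis and vertical below 0.025 rad and horizontal distance between plate_mid and jig below 0.01 m and distance of each of nozzle_mid, flux_mid, charger_mid from where it was at the start of the episode below 0.03 m); the robot touches nothing.
It fails at once if a shim beside a solid corner was pushed down (beyond 0.3 rad) ((not (horizontal distance between corner_near_left and springy_foot below 0.03 m) and value of joint shim_near_left above 0.3 rad) or (not (horizontal distance between corner_near_right and springy_foot below 0.03 m) and value of joint shim_near_right above 0.3 rad) or (not (horizontal distance between corner_far_left and springy_foot below 0.03 m) and value of joint shim_far_left above 0.3 rad) or (not (horizontal distance between corner_far_right and springy_foot below 0.03 m) and value of joint shim_far_right above 0.3 rad)).
It fails at once if the plate was lifted (12 mm up) or shifted by more than 20 mm (height (world z) of plate_mid above 0.04 m or distance of plate_mid from where it was at the start of the episode above 0.02 m).
It fails at once if a bystander was lifted or moved by more than 30 mm (distance of any of nozzle_mid, flux_mid, charger_mid from where it was at the start of the episode above 0.03 m).
It also fails if it takes over 58 s, if anything falls off the work surface, if the arm or the gripper's body presses on something with over 40 N, if the wrist force passes 120 N, or if a joint passes its speed limit or range.

### The arm

A 6-joint arm with a two-finger parallel gripper is mounted at the origin on the work surface. World frame = base frame: x ahead of the robot, y to its left, z up, the work surface at z = 0. Lengths are in m, angles in rad, forces in N, time in s.
With the tool pointing down it reaches from about 0.375 to 0.9 m from the base axis. Payload 3.1 kg.
Tool frame: the origin (TCP) lies on the mounting face of the last link; the fingertips stand 173 mm ahead of it and the grasp point (between the pads) lies 155 mm ahead of it; z points along the fingers, y is the line along which they close (so a half turn about z gives the same grasp; the last joint's range is limited). The gripper opens to 85 mm and grips with 20 to 120 N. Pads are 22 mm wide; open, the fingers measure 114 mm over their backs; the gripper's body (76 mm by 85 mm) begins 54 mm behind the grasp point. The pads swing forward as they close: fully open they stand 13 mm farther back than shut.
Start: joints at [-1.351, 0.527, 1.433, -0, 1.181, -0.178], TCP at [0.242, -0.576, 0.405] pointing down, gripper open.
Joint ranges: [-3.08, 3.08], [-0.75, 2.2], [0.22, 2.44], [-1.43, 4.57], [0, 2.65], [-2.85, 2.85]. Speed limits (rad/s): [2.79, 2.79, 3.14, 3.14, 3.14, 3.14].

### API

Orientations are given as [roll, pitch, yaw] about the fixed x, y, z axes, in that order (R = Rz(yaw) Ry(pitch) Rx(roll)).
In Python, from plant import r gives the robot as it stands. The module is installed in compiled form; this text tells all that it offers.
- The arm moves only by the tool apply_moves, never from a script. Its argument "increments" is a list of rows, each a list of 4 numbers: the shift along the tool's x, y, z in cm, then the turn about the tool's z in degrees. A call has 1 to 20 rows; each row shifts and turns the commanded pose from where the row before left it, along the tool's axes as they then stand; what a row does not reach is not made up. A row lasts 1/12 s, in which the tool goes at most 41.7 mm and 7.16 degrees, less where a joint would pass 70% of its speed; a pose out of reach is approached as far as the arm can. A call is refused whole if a number of a shift passes 4.17 or a number of a turn 7.16, either way. A call with a gripper value outside its range is refused whole. "grip" is the finger opening in cm, from 0 to 8.54, set as the call begins (left out, the last holds). The fingers move at their own pace and stop on an object; "squeeze" is the grip in N (left out, the last holds). Time passes only in rows, so rows that do not move let the fingers close. It gives the time, the measured TCP pose, the force, the opening and the grip force at its end, in the units of the state.
- r.sense(): the state, without advancing time (a new reading comes with each control period).
- r.grab_frame(name): name is "scene" or "top" or "wrist"; returns the picture (400x640x3 uint8, red, green, blue); there is no depth.
- r.get_calibration(name): a dict with "vfov" (degrees; the focal length in pixels is half the picture's height over the tangent of half this angle, whatever the lens; pixels are square), "cx", "cy" (the principal point, pixels), "cam_to_world" (4x4, takes a point from camera to world coordinates). Camera axes: x right, y down, z forward; pixel columns grow to the right and rows downward; lengths in m; the calibration is good to about 2 mm. The wrist camera is an equidistant fisheye: a pixel r from the principal point sees the ray r / f radians off the axis. A picture is of the moment at which its call begins: read the wrist's pose just before it. get_calibration takes no time and is no camera call; for the wrist camera it gives the pose at the moment of the call.
- r.finish_job(): hands the job in; it is judged then, once.
Trained networks look in the newest picture that a camera, given by its name, has taken for a name from the list of things; names that differ only in an ending like _2 or _b are one class to them, and where a whole thing is asked for, a point or a joint stands for the part that bears it (a point fixed in the world has none). Each returns a list of dicts, best first, with "conf" (0 to 1); they miss things now and then, are a little off and sometimes report something else, mostly with a low value. They report only what shows in the picture. A call takes as long as a camera call. They do not tell look-alikes from the thing itself.
- r.regions_of(camera, label): "pixels" (400x640 bool, what is visible of it) and "box" ([left, top, right, bottom] as shares, 0 to 1, of the picture: columns of its width, rows of its height, round what is visible of it).
- r.tip_of(camera, label): "centre" ([row, column] as shares, 0 to 1, of the picture: columns of its width, rows of its height: a listed point, or the origin of a listed thing).
The state is a dict: "t": time; "q": joint angles; "joint_velocities": joint speeds; "joint_torque": joint torques, N m; "eef_pos": TCP position; "tcp_rot": TCP orientation; "wrist_force": force on the tool from outside, world axes, zero at the start; "torque": the same for the moment, N m; "finger_gap": opening from 0.0 (shut) to 1.0 (fully open); "finger_force": force on a finger pad.
Only numpy, scipy, OpenCV 4.12 (cv2) and the standard library are available. Lean on these libraries where they do the work, as an engineer would, in place of code of your own. Each camera call takes 0.05 s, during which the arm holds its last target. There are 200 camera calls.

## Working session

There is one attempt and no reset: what is moved stays moved. The work goes in short steps, Python scripts to look and compute and a tool call to move; the robot and the scene stay as the last step left them, time stands still between calls to the robot, and variables do not carry over. Pictures are saved under pics/ and viewed, at most 10 in all, crops included, and the job is handed in when it is done.

Besides the shell and the picture viewer there is one more tool, called after "Request:" as a command line: name --pt "numbers of a row" for each row, then --argument value for the rest. apply_moves: Moves the arm, as the interface text tells. Its arguments: {"type":"object","properties":{"increments":{"type":"array"},"grip":{"type":"number"},"squeeze":{"type":"number"}},"required":["increments"]}

```bash
mkdir -p pics; cat > h.py <<'E'
import numpy as np, cv2
from plant import r
def ray(cam,row,col):
    c=r.get_calibration(cam);f=200/np.tan(np.radians(c["vfov"]/2));M=np.array(c["cam_to_world"])
    u,v=(col-c["cx"])/f,(row-c["cy"])/f
    if cam=="wrist":
        t=np.hypot(u,v);s=np.sin(t)/t if t>1e-9 else 1;d=np.array([u*s,v*s,np.cos(t)])
    else: d=np.array([u,v,1])
    return M[:3,3],M[:3,:3]@d
def at(cam,row,col,z):
    o,d=ray(cam,row,col);return (o+d*(z-o[2])/d[2])[:2]
def save(cam,n):
    im=r.grab_frame(cam);cv2.imwrite(f"pics/{n}.png",im[:,:,::-1]);return im
E
python3 - <<'E'
from h import *
a=save("scene","s0");b=save("top","t0")
cv2.imwrite("pics/st.png",cv2.resize(np.vstack([a,b])[:,:,::-1],(480,600)))
for n,z in [("plate_mid",.028),("corner_near_left",.032),("corner_near_right",.032),("corner_far_left",.032),("corner_far_right",.032),("jig",0),("tab_near_left",.04),("tab_far_right",.04)]:
    for k in r.tip_of("top",n)[:4]:
        p=np.array(k["centre"])*[400,640]; print(n,round(k["conf"],2),p.round(),at("top",*p,z).round(3))
s=r.sense();print(s["t"],s["eef_pos"],s["tcp_rot"],s["wrist_force"])
E
```

```text
plate_mid 0.88 [285. 465.] [ 0.382 -0.329]
plate_mid 0.79 [215. 181.] [0.531 0.283]
plate_mid 0.67 [196. 304.] [0.573 0.014]
corner_near_left 0.77 [246. 178.] [0.464 0.286]
corner_near_left 0.76 [332. 460.] [ 0.283 -0.316]
corner_near_left 0.66 [127. 274.] [0.726 0.083]
corner_near_left 0.65 [153. 263.] [0.667 0.105]
corner_near_right 0.8 [228. 322.] [ 0.503 -0.024]
corner_near_right 0.72 [223. 209.] [0.514 0.221]
corner_near_right 0.64 [289. 516.] [ 0.373 -0.435]
corner_near_right 0.16 [154. 264.] [0.664 0.103]
corner_far_left 0.95 [207. 159.] [0.548 0.331]
corner_far_left 0.81 [159. 286.] [0.653 0.054]
corner_far_left 0.68 [273. 410.] [ 0.407 -0.213]
corner_far_right 0.96 [226. 467.] [ 0.507 -0.337]
corner_far_right 0.87 [176. 335.] [ 0.615 -0.053]
corner_far_right 0.62 [187. 190.] [0.593 0.263]
tab_near_left 0.64 [210. 249.] [0.541 0.132]
tab_far_right 0.56 [179. 357.] [ 0.609 -0.1  ]
0.5 [ 0.24215146 -0.5761521   0.40467582] [-3.14153083e+00 -4.92758358e-05  3.97784921e-01] [0.35662201 1.02091078 0.83441033]
```

View pics/t0.png

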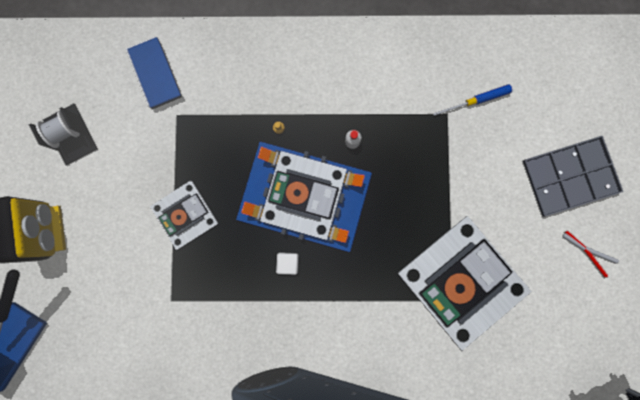

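The picture shows three plates: a small one at (185,215), one on the blue jig at (304,196), and a large one at (465,285). The one on the jig is the middle-sized and is the one meant. The charger is at (287,263), the nozzle at (278,127) and the bottle at (353,138). I'll enlarge that part and fit the jig pose.

```bash
python3 - <<'E'
from h import *
im=cv2.imread("pics/t0.png")
x0,y0=225,105
crop=cv2.resize(im[y0:280,x0:385],None,fx=4,fy=4,interpolation=cv2.INTER_CUBIC)[:600]
g=cv2.cvtColor(crop,cv2.COLOR_BGR2GRAY)
P=[];J=[]
for n,(c,rw),j in [("NL",(270,210),(-62,58)),("NR",(322,228),(-62,-58)),("FL",(286,159),(62,58)),("FR",(335,176),(62,-58))]:
    w=im[rw-7:rw+8,c-7:c+8].mean(2); k=np.clip(90-w,0,None); 
    n_,lab,st,ce=cv2.connectedComponentsWithStats((w<80).astype(np.uint8))
    i=min(range(1,n_),key=lambda i:np.hypot(*(ce[i]-7))); p=ce[i]+[c-7,rw-7]
    q=at("top",p[1],p[0],.032);print(n,p.round(1),st[i][4],q.round(4));P.append(q);J.append(np.array(j)/1000)
    cv2.circle(crop,tuple(((p+.5-[x0,y0])*4).astype(int)),6,(0,0,255),1)
P=np.array(P);J=np.array(J);c=P.mean(0);A=P-c
z=((A[:,0]+1j*A[:,1])*(J[:,0]-1j*J[:,1])).sum()/(J**2).sum();print("c",c,"yaw",np.angle(z),"scale",abs(z))
yaw=np.angle(z);R=np.array([[np.cos(yaw),-np.sin(yaw)],[np.sin(yaw),np.cos(yaw)]]);print((P-(c+J@R.T)).round(4))
cv2.imwrite("pics/crop.png",crop)
print("charger",at("top",263,287,.026))
E
```

```text
NL [269.5 214.3] 50 [0.5324 0.0895]
NR [321.1 229.5] 55 [ 0.4996 -0.0223]
FL [285.5 160.4] 53 [0.6505 0.0556]
FR [336.5 174.5] 52 [ 0.6192 -0.0559]
c [0.57542781 0.01672486] yaw -0.2780446212395252 scale 0.9985276235743581
[[ 0.0007 -0.0001]
 [-0.0003 -0.0003]
 [-0.0005  0.0001]
 [ 0.0001  0.0002]]
charger [0.42764005 0.05129031]
```

View pics/crop.png

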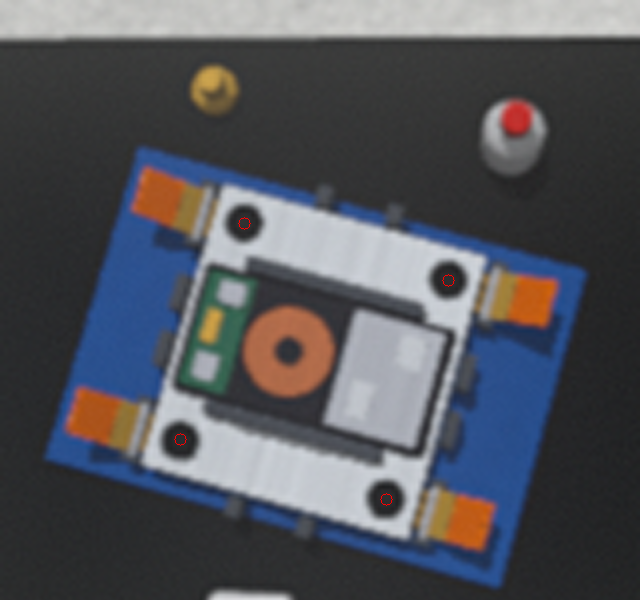

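All four discs fit a 124 x 116 mm rectangle to within 0.7 mm, so this is the meant plate on the blue jig, centred at (0.575, 0.017) with yaw -0.278. The orange flaps are beside its corners. I'll close the fingers, align the tool with the jig and go above the near right corner.

Request:
apply_moves --pt "0 0 0 6.45" --pt "0 0 0 6.45" --pt "0 0 0 6.45" --pt "0 0 0 6.45" --pt "0 0 0 6.45" --pt "0 0 0 6.45" --pt "0.7 -4.1 0 0" --pt "0.7 -4.1 0 0" --pt "0.7 -4.1 0 0" --pt "0.7 -4.1 0 0" --pt "0.7 -4.1 0 0" --pt "0.7 -4.1 0 0" --pt "0.7 -4.1 0 0" --pt "0.7 -4.1 0 0" --pt "0.7 -4.1 0 0" --pt "0.7 -4.1 0 0" --pt "0.7 -4.1 0 0" --pt "0.7 -4.1 0 0" --pt "0.7 -4.1 0 0" --pt "0.0 -3 0 0" --grip 0

```text
t: 2.17
eef_pos: [0.4854, -0.057, 0.4052]
tcp_rot: [-3.141, -0.002, -0.276]
wrist_force: [0.5, 0.3, -0.1]
finger_gap: -0.003
finger_force: 0.0
```

```bash
cat >> h.py <<'E'
C=np.array([.5754,.0167]);YAW=-.278
R2=np.array([[np.cos(YAW),-np.sin(YAW)],[np.sin(YAW),np.cos(YAW)]])
def where():
    s=r.sense();p=np.array(s["eef_pos"]);j=R2.T@(p[:2]-C)
    print("t",round(s["t"],2),"jig mm",(j*1000).round(1),"tip z mm",round((p[2]-.173)*1000,1),"rot",np.round(s["tcp_rot"],3),"F",np.round(s["wrist_force"],2),"gap",s["finger_gap"])
E
python3 -c "from h import *;where()"
```

```text
t 2.17 jig mm [-66.3 -95.6] tip z mm 232.2 rot [-3.141e+00 -2.000e-03 -2.760e-01] F [ 0.47  0.33 -0.09] gap -0.002723429004575681
```

Request:
apply_moves --pt "0.15 -1.9 0 0" --pt "0.1 -1.9 0 0" --pt "0 0 3 0" --pt "0 0 3 0" --pt "0 0 3 0" --pt "0 0 3 0" --pt "0 0 3 0" --pt "0 0 2 0" --pt "0 0 1 0" --pt "0 0 0 0"

```text
t: 3.0
eef_pos: [0.4964, -0.0238, 0.2229]
tcp_rot: [3.142, 0.004, -0.278]
wrist_force: [-0.6, -0.3, 0.1]
finger_gap: -0.001
finger_force: 0.0
```

```bash
python3 -c "from h import *;where();save('wrist','w1');save('scene','s1')"
```

```text
t 3.0 jig mm [-64.9 -60.6] tip z mm 49.9 rot [ 3.142  0.004 -0.278] F [-0.58 -0.33  0.08] gap -0.00135931772300711
```

View pics/w1.png

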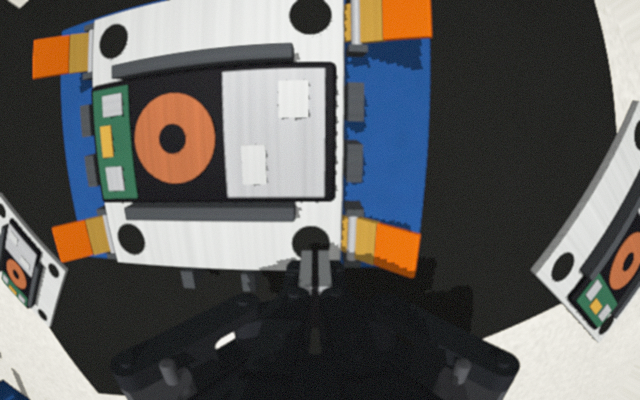

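The wrist view shows the closed fingers at (315,265) above the near right disc at (311,240), as planned. I'll lower them gently.

Request:
apply_moves --pt "0.2 -0.2 0.7 0" --pt "0 0 0.7 0" --pt "0 0 0.3 0" --pt "0 0 0.1 0" --pt "0 0 0 0" --pt "0 0 0 0"

```text
t: 3.6
eef_pos: [0.4993, -0.0224, 0.2068]
tcp_rot: [-3.142, -0.0, -0.278]
wrist_force: [-0.1, -0.2, 0.4]
finger_gap: 0.001
finger_force: 0.0
```

Request:
apply_moves --pt "0 0 0.1 0" --pt "0 0 0 0" --pt "0 0 0 0"

```text
t: 3.85
eef_pos: [0.4993, -0.0224, 0.2058]
tcp_rot: [3.142, -0.0, -0.278]
wrist_force: [-0.4, 0.8, -0.2]
finger_gap: -0.0
finger_force: 0.0
```

Request:
apply_moves --pt "0 0 0.1 0" --pt "0 0 0 0" --pt "0 0 0 0"

```text
t: 4.1
eef_pos: [0.4993, -0.0224, 0.2055]
tcp_rot: [3.142, -0.001, -0.278]
wrist_force: [-0.8, 0.7, 5.8]
finger_gap: 0.001
finger_force: 3.2
```

Request:
apply_moves --pt "0 0 0.1 0" --pt "0 0 0 0" --pt "0 0 0 0"

```text
t: 4.35
eef_pos: [0.4992, -0.0224, 0.2054]
tcp_rot: [3.142, -0.001, -0.278]
wrist_force: [-2.6, 0.3, 14.4]
finger_gap: 0.0
finger_force: 7.3
```

Near right is solid. Next is near left.

Request:
apply_moves --pt "0 0 -3 0" --pt "0 -2.9 0 0" --pt "0 -2.9 0 0" --pt "0 -2.9 0 0" --pt "0 -2.9 0 0" --pt "0 0 0 0" --pt "0 0 1.5 0" --pt "0 0 1 0" --pt "0 0 0.3 0" --pt "0 0 0.1 0" --pt "0 0 0.1 0" --pt "0 0 0 0" --pt "0 0 0 0"

```text
t: 5.43
eef_pos: [0.5303, 0.089, 0.2054]
tcp_rot: [-3.141, 0.002, -0.279]
wrist_force: [-4.4, 3.6, 15.6]
finger_gap: -0.004
finger_force: 8.0
```

```bash
python3 -c "from h import *;where()"
```

```text
t 5.43 jig mm [-63.2  57.1] tip z mm 32.4 rot [-3.141e+00  2.000e-03 -2.790e-01] F [-4.38  3.59 15.59] gap -0.003803483679007503
```

Near left is solid too. Next is far left, 12.6 cm ahead, crossing over the phone.

Request:
apply_moves --pt "0 0 -3 0" --pt "0 0 -1 0" --pt "3.1 0 0 0" --pt "3.1 0 0 0" --pt "3.1 0 0 0" --pt "3.2 0 0 0" --pt "0 0 0 0" --pt "0 0 1.5 0" --pt "0 0 1.5 0" --pt "0 0 0.5 0" --pt "0 0 0.3 0" --pt "0 0 0.1 0" --pt "0 0 0.1 0" --pt "0 0 0 0" --pt "0 0 0 0"

```text
t: 6.68
eef_pos: [0.6513, 0.0549, 0.2046]
tcp_rot: [-3.142, -0.001, -0.278]
wrist_force: [-2.0, -1.1, 4.5]
finger_gap: -0.002
finger_force: 1.9
```

```bash
python3 -c "from h import *;where()"
```

```text
t 6.68 jig mm [62.5 57.5] tip z mm 31.6 rot [-3.142e+00 -1.000e-03 -2.780e-01] F [-2.03 -1.05  4.46] gap -0.0015544932381660731
```

This corner gives. I'll press further.

Request:
apply_moves --pt "0 0 0.1 0" --pt "0 0 0.1 0" --pt "0 0 0.1 0" --pt "0 0 0 0" --pt "0 0 0 0"

```text
t: 7.1
eef_pos: [0.6516, 0.055, 0.2019]
tcp_rot: [-3.141, -0.001, -0.278]
wrist_force: [-3.8, -0.3, 7.4]
finger_gap: -0.001
finger_force: 3.9
```

Far left is springy: 3.5 mm down at 7 N. I'll hold briefly, then lift and go over the far left orange tab.

Request:
apply_moves --pt "0 0 0.05 0" --pt "0 0 0 0" --pt "0 0 0 0" --pt "0 0 -3 0" --pt "0 0 -3 0" --pt "0 -2.3 0 0" --pt "0 -2.3 0 0" --pt "0 0 0 0" --pt "0 0 1.5 0" --pt "0 0 1 0" --pt "0 0 0.5 0" --pt "0 0 0 0" --pt "0 0 0 0"

```text
t: 8.18
eef_pos: [0.6638, 0.0987, 0.2294]
tcp_rot: [3.141, 0.001, -0.278]
wrist_force: [-0.0, -0.5, -0.7]
finger_gap: 0.002
finger_force: 0.0
```

```bash
python3 -c "from h import *;where();save('wrist','w2')"
```

```text
t 8.18 jig mm [ 62.5 103.1] tip z mm 56.4 rot [ 3.141e+00  1.000e-03 -2.780e-01] F [-0.04 -0.48 -0.65] gap 0.0022692098502298487
```

View pics/w2.png

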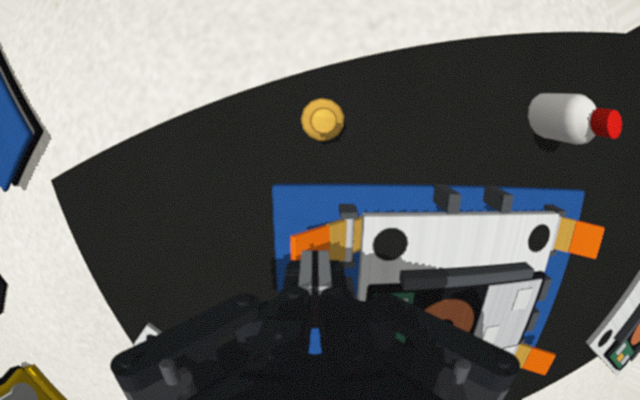

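The fingers at (316,260) are over the orange end of the far left flap at (310,242). I'll press down with a small outward drift.

Request:
apply_moves --pt "0 0 0.5 0" --pt "0 -0.05 0.3 0" --pt "0 -0.05 0.3 0" --pt "0 -0.05 0.3 0" --pt "0 -0.1 0.3 0" --pt "0 -0.1 0.3 0" --pt "0 -0.1 0.3 0" --pt "0 -0.1 0.3 0" --pt "0 -0.05 0.3 0" --pt "0 0 0.2 0" --pt "0 0 0.2 0" --pt "0 0 0 0" --pt "0 0 0 0"

```text
t: 9.32
eef_pos: [0.6662, 0.1055, 0.1982]
tcp_rot: [-3.14, -0.003, -0.278]
wrist_force: [0.3, 3.3, 5.2]
finger_gap: 0.003
finger_force: 2.2
```

```bash
python3 -c "from h import *;where()"
```

```text
t 9.32 jig mm [ 62.9 110.4] tip z mm 25.2 rot [-3.14e+00 -3.00e-03 -2.78e-01] F [0.28 3.29 5.25] gap 0.002550453461512412
```

Request:
apply_moves --pt "0 0 0.1 0" --pt "0 0 0.1 0" --pt "0 0 0 0" --pt "0 0 0 0" --pt "0 0 0 0"

```text
t: 9.73
eef_pos: [0.6662, 0.1055, 0.1971]
tcp_rot: [-3.14, -0.003, -0.278]
wrist_force: [-0.4, 3.7, 8.7]
finger_gap: -0.0
finger_force: 4.7
```

```bash
python3 -c "from h import *;where()"
```

```text
t 9.73 jig mm [ 63.  110.4] tip z mm 24.1 rot [-3.14e+00 -3.00e-03 -2.78e-01] F [-0.38  3.73  8.74] gap -0.00010800361405729892
```

Nearly flat. I'll press until the stop shows as a rise in force.

Request:
apply_moves --pt "0 0 0.1 0" --pt "0 0 0.1 0" --pt "0 0 0 0" --pt "0 0 0 0" --pt "0 0 0 0"

```text
t: 10.15
eef_pos: [0.6662, 0.1055, 0.1969]
tcp_rot: [-3.14, -0.003, -0.278]
wrist_force: [-2.8, 2.9, 18.0]
finger_gap: -0.004
finger_force: 8.9
```

```bash
python3 -c "from h import *;where()"
```

```text
t 10.15 jig mm [ 63.  110.4] tip z mm 23.9 rot [-3.14e+00 -3.00e-03 -2.78e-01] F [-2.81  2.94 18.03] gap -0.003568486188224497
```

The flap is at its stop: tip at 23.9 mm with 18 N. I'll lift clear and check.

Request:
apply_moves --pt "0 0 -1 0" --pt "0 0 -3 0" --pt "0 0 -4 0" --pt "0 0 -4 0" --pt "-3 0 -3 0" --pt "-3 0 0 0" --pt "-3 0 0 0" --pt "-3 0 0 0" --pt "-3 0 0 0" --pt "0 0 0 0" --pt "0 0 0 0"

```text
t: 11.07
eef_pos: [0.52, 0.1461, 0.3425]
tcp_rot: [3.14, 0.002, -0.276]
wrist_force: [0.1, -0.5, 0.5]
finger_gap: 0.003
finger_force: 0.0
```

```bash
python3 -c "
from h import *;where();save('wrist','w3');im=save('top','t3')
cv2.imwrite('pics/v.png',np.vstack([cv2.imread('pics/w3.png')[:300],cv2.resize(cv2.imread('pics/t3.png')[105:255,225:385],(320,300)).repeat(2,1)]))"
```

```text
t 11.07 jig mm [-88.7 109.2] tip z mm 169.5 rot [ 3.14e+00  2.00e-03 -2.76e-01] F [ 0.1  -0.48  0.49] gap 0.0033535546457538062
```

View pics/v.png

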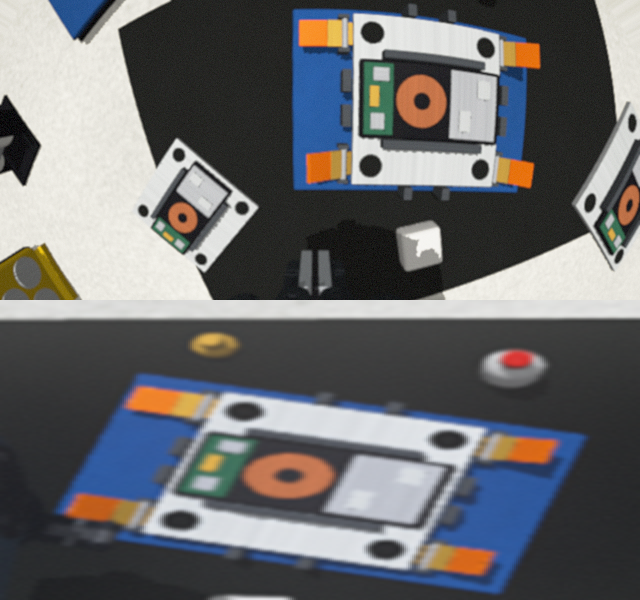

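The far left flap at (322,33) now lies flat and parallel to the plate. The other three are still raised, the bystanders haven't moved, and the hand is clear.

```bash
python3 -c "from plant import r;print(r.finish_job())"
```

```text
the job is handed in; nothing more can be done
None
```

The job is handed in: the springy foot was under the far left corner (near left and near right were solid, far right not pressed), its shim is pressed flat to its stop, the other three shims are still raised, and the hand is clear.

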